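Latch the casting mould shut

TASK

Close the two-part casting mould with its draw latch: hook the claw behind the keeper bar on the sliding half, then swing the lever all the way down over centre so that it draws the halves together and stays down by itself. Leave the cup, the tape roll and the tub beside the mould where they are.

Things in the scene. Friction and masses are not known exactly. Their poses are not given: they have to be found in the camera images.
- mould: aluminium mould fixed to the bench on a dark base plate 130x230x12 mm; origin at the centre of the plate's underside, z up. Its y axis points from the fixed half (with the lever) to the sliding half (with the keeper); the latch works in the plane x = 0 and its hinges lie along x. Halves 100 mm wide, tops at z = 67 mm
- hinge_point (a point): axis of the lever's hinge, 55 mm from the plate's centre towards the mould's -y, z = 89 mm; axes as the mould's
- lever_handle (a point): centre of the steel cross handle at the lever's end: a bar 14 mm thick and 40 mm long along the mould's x (its ends stand 5 mm clear outside the lever's cheeks), 80 mm from the lever's hinge (2 mm above it when shut). A stiff hinge keeps the lever where it is left
- claw_tab (a point): grip point of the upright pull tab near the claw's end: 16 mm thick (along the mould's x), 18 mm long, standing 43 mm above the claw's steel strap (12 mm wide, 4 mm thick). Its y axis runs along the strap from pin to hook, its z axis away from the strap; this point is 106 mm along and 28 mm above the claw's pin. With the lever shut the pin is 22 mm from the hinge to -y and 4 mm below it
- claw_tip (a point): lower end of the claw's prong, 12 mm wide, 5 mm thick, 12 mm below the strap; 4 mm along the strap beyond the tab's grip point and 42.5 mm below it, when the strap is level. The prong leans back 0.18 rad towards the lever so that it bites under the bar
- keeper (a point): centre of the keeper bar on the sliding half, 8 mm thick, lying along the mould's x, 12 mm above the half's top. Hooked: the prong's tip is on the far (mould +y) side of the bar and below its top, the strap rests on the bar. Flat room behind the bar 35 mm. The bar stands between two lugs 30 mm apart inside, whose tops are 16 mm above the half's top
- lever (a joint): lever angle, rad: 0 lies flat and shut, pointing to the mould's -y; 1.57 upright; 2.4 fully open, leaning towards the keeper; about 1.75 with the claw just taut. Over centre below about 0.2: below that the taut claw pulls it down and holds it; on the way it takes up to about 10 N at the handle; press it home at the end
- claw (a joint): claw angle on the lever, rad: the strap's slope above level = claw minus lever. A stiff hinge keeps the claw where it is left and turns it along with the lever, so a slack claw lifts off when the lever is swung: pull the tab back until it is taut on the keeper. That swings the lever along, at about 7 N; taut, the force climbs past 12 N
- slide_half (a joint): opening of the halves, m: 0.016 open (springs hold it there, 10 N), 0 drawn shut on its seal by the latch (50 N), which goes down to -0.003
- white_cup: white cup, 80 mm across, 94 mm high, origin under its centre; bystander
- tape_roll: roll of tape lying flat, 90 mm across, 24 mm high, origin under its centre; bystander
- grease_tub: round tub, 79 mm across, 72 mm high, origin under its centre; bystander

How it is judged:
On the way:
1. the claw's prong is hooked behind the keeper bar, with the lever still up (y of claw_tip in the frame of keeper above 0.001 m and z of claw_tip in the frame of keeper below 0.002 m and value of joint lever above 0.9 rad), for 0.2 s.
At the end, for the whole second after the job is handed in: the lever lies down within 0.08 rad of flat and still, the claw's tip is behind the keeper bar and no more than 2 mm above its centre, and the halves are drawn to within 3 mm of shut (value of joint lever below 0.08 rad and value of joint slide_half below 0.003 m and y of claw_tip in the frame of keeper above 0.001 m and z of claw_tip in the frame of keeper below 0.002 m and velocity of joint lever between -0.05 and 0.05 rad/s); the robot touches nothing.
It fails at once if a bystander (cup, tape roll or tub) is moved more than 30 mm (distance of any of white_cup, tape_roll, grease_tub from where it was at the start of the episode above 0.03 m).
It also fails if it takes over 64 s, if anything falls off the work surface, if the arm or the gripper's body presses on something with over 40 N, if the wrist force passes 120 N, or if a joint passes its speed limit or range.

ROBOT

A 7-joint arm with a two-finger parallel gripper is mounted at the origin on the work surface; the furniture and walls round the work are solid. World frame = base frame: x ahead of the robot, y to its left, z up, the work surface at z = 0. Lengths are in m, angles in rad, forces in N, time in s.
With the tool pointing down it reaches from about 0.35 to 0.9 m from the base axis. Payload 8.1 kg.
Tool frame: the origin (TCP) lies at the very end of the fingers, on their centre line; the grasp point (between the pads) lies 19 mm behind it; z points along the fingers, y is the line along which they close (so a half turn about z gives the same grasp; the last joint's range is limited). The gripper opens to 92 mm and grips with 3 to 60 N. Pads are 19 mm wide; open, the fingers measure 130 mm over their backs; the gripper's body (75 mm by 190 mm) begins 47 mm behind the grasp point.
Start: joints at [1.236, 0.434, 0.025, 1.573, -0.012, 1.134, -0.075], TCP at [0.144, -0.608, 0.227] pointing down, gripper open.
Joint ranges: [-2.62, 2.62], [-0.44, 2.09], [-1.27, 1.32], [0.08, 2.57], [-1.32, 4.46], [0.12, 2], [-2.74, 2.74]. Speed limits (rad/s): [2.22, 2.22, 3.01, 3.01, 3.14, 3.14, 3.14].

INTERFACE

Orientations are given as a rotation vector (axis times angle).
In Python, from cell import arm gives the robot as it stands.
- The arm moves only by the tool jog_arm, never from a script. Its argument "rows" is a list of rows, each a list of 3 entries, a list of its own where there are three numbers: the shift along the world's x, y, z in cm, then the turn, a rotation vector about the world's x, y, z in degrees, then the opening, from 0 (shut) to 1 (fully open). A call has 1 to 8 rows; each row is the pose to reach, as a shift and turn from the pose commanded when the call began; what a row does not reach only later rows make up. A row lasts 1/8 s, in which the tool goes at most 62.5 mm and 10.7 degrees, less where a joint would pass 70% of its speed; a pose out of reach is approached as far as the arm can. A call with a gripper value outside its range is refused whole. The fingers move at their own pace and stop on an object; "newtons" is the grip in N (left out, the last holds). Time passes only in rows, so rows that repeat a pose let the fingers close. It gives the time, the measured TCP pose, the force, the opening and the grip force at its end, in the units of the state.
- arm.observe(): the state, without advancing time (a new reading comes with each control period).
- arm.get_image(name): name is "side" or "top" or "wrist"; returns a dict with "img" (420x560x3 uint8, red, green, blue), "depth" (420x560 float32, m along the optical axis (not along the pixel's ray), 0 where there is no reading), "fx", "fy", "cx", "cy" (pixels), "rvec" (rotation vector, rad) and "tvec" (3), from world to camera coordinates, as OpenCV has them; the wrist camera has in their place "mount" (4x4, takes a point from camera to tool coordinates, whose origin is the TCP and whose axes are the flange's). Camera axes: x right, y down, z forward; pixel columns grow to the right and rows downward; lengths in m; the calibration is good to about 2 mm. A picture is of the moment at which its call begins: read the wrist's pose just before it.
- arm.sign_off(): hands the job in; it is judged then, once.
The state is a dict: "clock": time; "joints": joint angles; "dq": joint speeds; "joint_efforts": joint torques, N m; "position": TCP position; "ee_rot": TCP orientation; "force": force on the tool from outside, world axes, zero at the start; "ft_torque": the same for the moment, N m; "width": opening from 0.0 (shut) to 1.0 (fully open); "gripper_force": force on a finger pad.
Only numpy, scipy, OpenCV 4.12 (cv2) and the standard library are available. Lean on these libraries where they do the work, as an engineer would, in place of code of your own. Each camera call takes 0.05 s, during which the arm holds its last target. There are 200 camera calls.

## Working session

There is one attempt and no reset: what is moved stays moved. The work goes in short steps, Python scripts to look and compute and a tool call to move; the robot and the scene stay as the last step left them, time stands still between calls to the robot, and variables do not carry over. Pictures are saved under pics/ and viewed, at most 10 in all, crops included, and the job is handed in when it is done.

Besides the shell and the picture viewer there is one more tool, called after "Call:" as a command line: name --argument value ..., lists and objects as JSON in quotes. jog_arm: Moves the arm, as the interface text tells. Its arguments: {"type":"object","properties":{"rows":{"type":"array","items":{"type":"array"}},"newtons":{"type":"number"}},"required":["rows"]}

```bash
mkdir -p pics; ls
cat > h.py <<'E'
import numpy as np,cv2
from cell import arm
def take(n,f):
    s=arm.observe();d=arm.get_image(n);d['s_p']=s['position'];d['s_r']=s['ee_rot']
    cv2.imwrite(f'pics/{f}.png',d['img'][:,:,::-1]);np.savez(f'pics/{f}.npz',**d);return d
def pt(d,u,v,z=None):
    Z=float(d['depth'][int(round(v)),int(round(u))]) if z is None else z
    c=np.array([(u-d['cx'])/d['fx']*Z,(v-d['cy'])/d['fy']*Z,Z])
    if 'mount' in d:
        p=(d['mount']@np.r_[c,1])[:3]; return cv2.Rodrigues(np.array(d['s_r'],float))[0]@p+d['s_p']
    R=cv2.Rodrigues(np.array(d['rvec'],float))[0];return R.T@(c-np.ravel(d['tvec']))
E
python3 - <<'E'
from h import *
print(arm.observe())
a=take('top','top0')['img'];b=take('side','side0')['img']
E
```

```text
pics
{'clock': 0.0, 'joints': array([ 1.23637917,  0.43522783,  0.02497731,  1.57408467, -0.01157276,
        1.13397787, -0.07511362]), 'dq': array([ 4.92845088e-04, -4.34044248e-05, -8.28771933e-04,  2.30133046e-04,
       -1.30952857e-03, -6.25162421e-04, -1.35601686e-04]), 'joint_efforts': array([ 1.17650270e-03, -6.67862821e+01,  9.85359661e-01, -3.14457500e+01,
       -6.05583494e-02,  4.28743742e-02,  1.80087386e-04]), 'position': array([ 0.14341093, -0.60781256,  0.22594681]), 'ee_rot': array([-3.11902233e+00, -3.63029560e-01,  5.42095209e-04]), 'force': array([ 0.34407309,  1.06952227, -0.17459067]), 'ft_torque': array([-0.00171538,  0.06560827,  0.01172178]), 'gripper_force': 0.0, 'width': 1.0019478786483451}
```

View pics/top0.png

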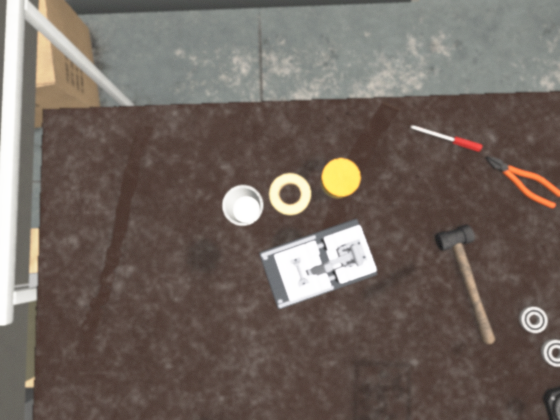

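View pics/side0.png

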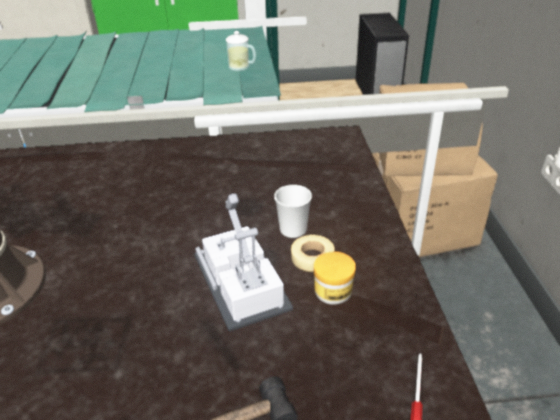

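The top view shows the mould around (320,263), with the cup at (243,205), the tape at (290,194) and the tub at (341,178). The side view shows the mould at (245,275). I'll enlarge both views and measure.

Run:
```python
from h import *
t=np.load('pics/top0.npz');s=np.load('pics/side0.npz')
a=cv2.resize(t['img'][210:315,250:385],None,fx=5.9,fy=5.6,interpolation=3)[:,:,::-1]
cv2.imwrite('pics/tc.png',a)
b=cv2.resize(s['img'][185:325,185:345],None,fx=4.2,fy=4.2,interpolation=3)[:,:,::-1]
cv2.imwrite('pics/sc.png',b)
for n,u,v in [('cup',243,205),('tape',276,194),('tub',341,178),('mid',320,263),('tbl',320,340),('tbl',400,263)]: print(n,pt(t,u,v))
# plate points: halves top around z=.067
P=np.array([[pt(t,u,v) for u in range(250,390)] for v in range(210,315)])
m=(abs(P[...,2]-.067)<.006).astype(np.uint8)
m2=((P[...,2]>.006)).astype(np.uint8)
for mm in(m,m2):
    q=P[mm>0][:,:2].astype(np.float32);print(len(q),cv2.minAreaRect(q))
hi=P[...,2]>.076
for v,u in np.argwhere(hi)[::12]: print(u+250,v+210,P[v,u].round(3),end=';')
```

```text
cup [0.65775362 0.11737516 0.00419899]
tape [0.67730745 0.04228831 0.02710699]
tub [ 0.70072713 -0.09481331  0.07230008]
mid [ 0.52446981 -0.04818317  0.02418564]
tbl [ 0.35823255 -0.04344037  0.00122581]
tbl [ 0.51863105 -0.22639864  0.00137343]
3088 ((0.5687352418899536, -0.028893858194351196), (0.19505220651626587, 0.2090623825788498), 17.47163200378418)
6557 ((0.5287882089614868, -0.043050408363342285), (0.296394020318985, 0.2249634861946106), 88.22758483886719)
260 210 [0.637 0.075 0.097];258 215 [0.627 0.079 0.095];252 221 [0.557 0.036 0.933];282 227 [0.557 0.036 0.933];358 244 [ 0.563 -0.122  0.077];353 245 [ 0.56  -0.095  0.177];350 246 [ 0.559 -0.09   0.172];344 247 [ 0.557 -0.091  0.094];337 248 [ 0.556 -0.079  0.076];353 248 [ 0.555 -0.094  0.178];350 249 [ 0.553 -0.09   0.169];344 250 [ 0.551 -0.087  0.117];356 250 [ 0.551 -0.1    0.174];350 251 [ 0.549 -0.098  0.118];350 252 [ 0.547 -0.099  0.115];349 253 [ 0.545 -0.096  0.118];345 254 [ 0.544 -0.088  0.123];357 254 [ 0.544 -0.101  0.177];352 255 [ 0.542 -0.093  0.172];344 256 [ 0.54  -0.086  0.123];356 256 [ 0.541 -0.09
[... 907 characters left out ...]
 [ 0.524 -0.033  0.208];346 267 [ 0.518 -0.093  0.095];314 268 [ 0.522 -0.022  0.192];326 268 [ 0.523 -0.04   0.215];307 269 [ 0.52  -0.011  0.172];319 269 [ 0.521 -0.029  0.203];331 269 [ 0.52  -0.05   0.207];309 270 [ 0.518 -0.014  0.181];321 270 [ 0.519 -0.032  0.208];298 271 [0.512 0.002 0.082];314 271 [ 0.517 -0.022  0.189];326 271 [ 0.517 -0.04   0.213];308 272 [ 0.515 -0.012  0.181];320 272 [ 0.516 -0.031  0.205];305 273 [ 0.512 -0.007  0.168];317 273 [ 0.513 -0.026  0.195];306 274 [ 0.511 -0.008  0.172];318 274 [ 0.512 -0.028  0.196];309 275 [ 0.51  -0.013  0.182];300 277 [ 0.5   -0.002  0.08 ];303 279 [ 0.496 -0.007  0.086];301 281 [ 0.492 -0.003  0.084];322 306 [0.557 0.036 0.933];
```

View pics/tc.png

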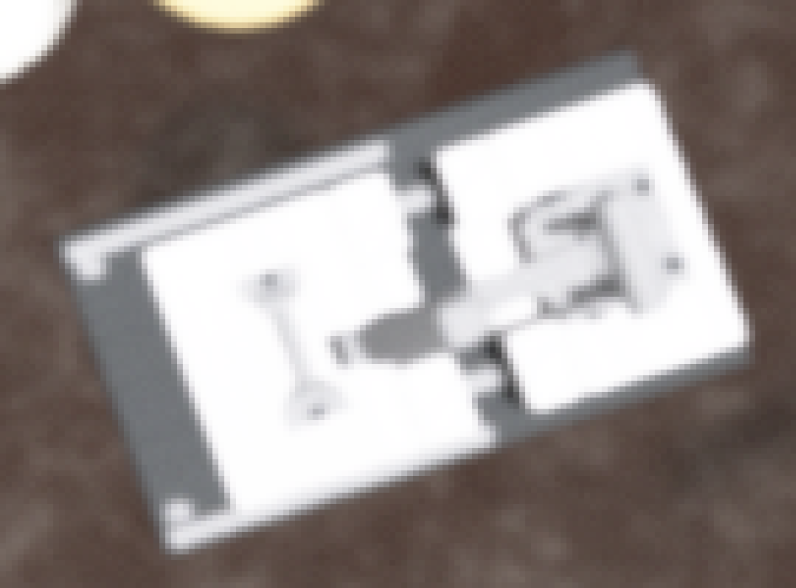

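View pics/sc.png

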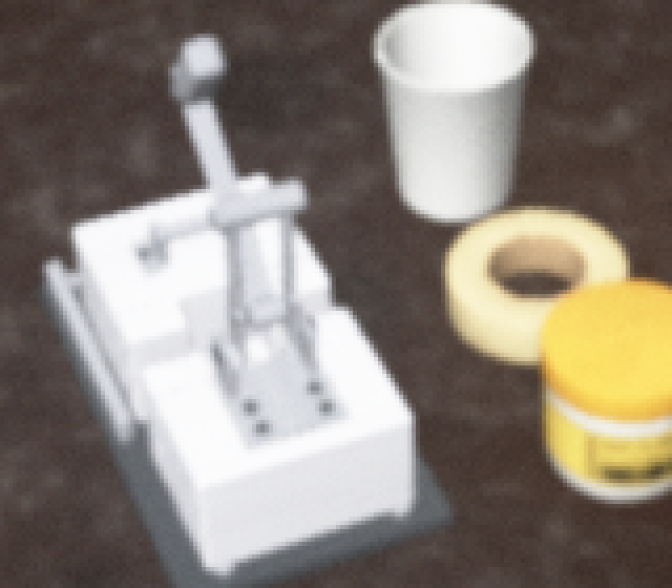

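The crops show the lever handle at crop (630,250), and the claw rising left from it with its tab at about (470,310) and its tip at (345,345). The keeper's lugs are at (272,283) and (318,410), and the plate corners are visible. Next I'll fit the mould's frame.

```bash
cat >> h.py <<'E'
def ray(d,u,v,z):
    a=pt(d,u,v,.5);b=pt(d,u,v,1.);return a+(b-a)*(z-a[2])/(b[2]-a[2])
E
python3 - <<'E'
from h import *
t=np.load('pics/top0.npz')
f=lambda a,b:(250+a/5.9-.4,210+b/5.6-.4)
C=[ray(t,*f(*p),.012) for p in [(65,240),(170,550),(635,55),(748,360)]]
for c in C:print(c)
print('w,l',[np.linalg.norm(C[0]-C[1]),np.linalg.norm(C[2]-C[3]),np.linalg.norm(C[0]-C[2]),np.linalg.norm(C[1]-C[3])])
c=np.mean(C,0);y=C[0]+C[1]-C[2]-C[3];x=C[2]+C[0]-C[1]-C[3]
print(c,'yaw from y',np.degrees(np.arctan2(-y[0],y[1])),'from x',np.degrees(np.arctan2(x[1],x[0])))
yaw=np.arctan2(-y[0],y[1])
X=np.array([np.cos(yaw),np.sin(yaw)]);Y=np.array([-X[1],X[0]])
m=lambda p:np.round(np.r_[X@(p-c)[:2],Y@(p-c)[:2],p[2]],4)
for n,p in dict(keepL=ray(t,*f(272,283),.083),keepR=ray(t,*f(318,410),.083)).items():print(n,m(p))
pts=[m(pt(t,u,v)) for v in range(240,290) for u in range(290,370)]
P=np.array(pts);P=P[(P[:,2]>.085)&(P[:,2]<.3)&(abs(P[:,0])<.05)]
# profile in the y-z plane
P=P[np.argsort(P[:,1])]
for q in P[::9]:print(q,end=' ')
E
```

```text
[0.55070796 0.08011178 0.012     ]
[0.43047763 0.04460924 0.012     ]
[ 0.6170093  -0.13536307  0.012     ]
[ 0.49708726 -0.17080953  0.012     ]
w,l [np.float64(0.1253625279983859), np.float64(0.12505098387548366), np.float64(0.225444620097459), np.float64(0.2254819106471215)]
[ 0.52382054 -0.04536289  0.012     ] yaw from y 17.142602229894745 from x 16.458893949224628
keepL [0.0246 0.0462 0.083 ]
keepR [-0.0231  0.0462  0.083 ]
[-0.0139 -0.0638  0.1713] [-0.0172 -0.0626  0.1711] [ 0.0039 -0.0619  0.1745] [-0.0034 -0.061   0.1755] [ 0.0119 -0.0605  0.1772] [-0.0124 -0.0597  0.175 ] [ 0.0163 -0.0589  0.1741] [-0.0043 -0.0583  0.1782] [-0.0061 -0.0579  0.1764] [-0.0078 -0.0574  0.1757] [-0.0133 -0.0571  0.1769] [-0.0097 -0.0568  0.1005] [-0.003  -0.0563  0.1169] [ 0.0192 -0.0559  0.1753] [ 0.0023 -0.0555  0.1749] [ 0.0056 -0.0552  0.1176] [-0.005  -0.0547  0.1752] [-0.0101 -0.0543  0.1254] [-0.0096 -0.054   0.1391] [ 0.018  -0.0537  0.1742] [ 0.0082 -0.0532  0.1109] [ 0.0063 -0.0529  0.1086] [-0.0099 -0.0525  0.1125] [-0.0035 -0.052   0.117 ] [ 0.0149 -0.0518  0.1451] [-0.0153 -0.0514
[... 578 characters left out ...]
76] [-0.0008 -0.0118  0.1502] [ 0.     -0.005   0.2055] [-0.0047 -0.0031  0.207 ] [ 0.0014 -0.0014  0.2091] [0.0021 0.0004 0.2112] [0.0029 0.0023 0.2142] [0.0032 0.0037 0.2118] [0.0038 0.0054 0.2123] [0.0043 0.007  0.2119] [0.005  0.0087 0.2133] [0.     0.0102 0.2105] [-0.0031  0.0114  0.2115] [0.0061 0.0129 0.2052] [0.0066 0.0145 0.2038] [0.007  0.0159 0.2016] [0.0038 0.0172 0.2029] [-0.0071  0.0185  0.1955] [0.0046 0.0201 0.1977] [0.0082 0.0216 0.1867] [0.0053 0.0231 0.1919] [-0.0054  0.0247  0.1882] [-0.0048  0.0263  0.1883] [0.0011 0.0278 0.1866] [0.0018 0.0296 0.1887] [0.0058 0.0315 0.1815] [-0.0008  0.0338  0.1818] [0.0036 0.036  0.1819] [0.0019 0.0379 0.1724] [-0.0168  0.041   0.0854]
```

Call:
jog_arm --rows '[[[0,0,10],[0,0,0],1],[[39,53,10],[0,0,93.7],1],[[39,53,10],[0,0,93.7],1],[[39,53,10],[0,0,93.7],1],[[39,53,10],[0,0,93.7],1],[[39,53,10],[0,0,93.7],1],[[39,53,10],[0,0,93.7],1],[[39,53,10],[0,0,93.7],1]]'

```text
clock: 1.1
position: [0.4031, -0.2547, 0.3142]
ee_rot: [2.244, 2.198, -0.0]
force: [1.3, -0.3, 0.2]
width: 1.001
gripper_force: 0.0
```

```bash
cat > plan.py <<'E'
# poses of the tool holding the tab, from lever th and slope phi (mould frame y,z) -> world shifts (cm) / turn (deg)
import numpy as np
from scipy.spatial.transform import Rotation as R
from cell import arm
C=np.array([.5238,-.0454]);YAW=np.radians(17);X=np.array([np.cos(YAW),np.sin(YAW),0]);Y=np.array([-X[1],X[0],0])
R0=R.from_matrix(np.c_[Y,X,[0,0,-1]])
W=lambda y,z:np.r_[C,0]+Y*y+[0,0,z]
def dn(a):return np.array([np.cos(a),np.sin(a)]),np.array([-np.sin(a),np.cos(a)])
def pin(th):
    d=np.array([-np.cos(th),np.sin(th)]);n=np.array([np.sin(th),np.cos(th)])
    return np.array([-.055,.089])+.022*d-.004*n
def tab(th,phi,off=.011):
    d,n=dn(phi);return W(*(pin(th)+.106*d+off*n)),R.from_rotvec(X*phi)*R0
def rel(p,r,p0,r0):
    return np.round((p-p0)*100,2),np.round((r*r0.inv()).as_rotvec(degrees=True),1)
def now():
    s=arm.observe();return s['position'],R.from_rotvec(s['ee_rot']),s
E
python3 - <<'E'
from plan import *
p,r,s=now();print(s['clock'],p,s['joints'].round(2),s['force'].round(1))
print(rel(*tab(1.55,.68),p,r)); print(rel(*tab(1.55,.68,.091),p,r))
E
```

```text
1.1 [ 0.40308671 -0.25469539  0.31421478] [ 0.82  0.16 -0.42  1.75  0.07  1.24  0.36] [ 1.3 -0.3  0.2]
(array([ 11.6 ,  22.46, -12.81]), array([38.8,  5.4, 17.5]))
(array([13.07, 17.65, -6.59]), array([38.8,  5.4, 17.5]))
```

Call:
jog_arm --rows '[[[13,17.6,1],[0,0,17.5],1],[[13,17.6,1],[0,0,17.5],1],[[13,17.6,1],[0,0,17.5],1],[[13,17.6,1],[0,0,17.5],1],[[13,17.6,1],[38.8,5.4,17.5],1],[[13,17.6,0],[38.8,5.4,17.5],1],[[13,17.6,-2],[38.8,5.4,17.5],1],[[13,17.6,-2],[38.8,5.4,17.5],1]]'

```text
clock: 2.1
position: [0.5318, -0.0825, 0.2917]
ee_rot: [-1.518, -2.03, -0.535]
force: [0.7, -0.2, -0.0]
width: 1.0
gripper_force: 0.0
```

Run:
```python
from plan import *
p,r,s=now();print(s['clock'],p,s['joints'].round(2),s['force'].round(1))
print(rel(*tab(1.55,.68),p,r)); print(rel(*tab(1.55,.68,.091),p,r))
```

```text
2.1 [ 0.53180225 -0.08254244  0.29168975] [ 0.76  0.61 -0.61  1.42 -0.26  1.55  0.52] [ 0.7 -0.2 -0. ]
(array([ -1.27,   5.25, -10.56]), array([-0.3, -0.5,  0.4]))
(array([ 0.2 ,  0.44, -4.34]), array([-0.3, -0.5,  0.4]))
```

Call:
jog_arm --rows '[[[0.2,0.4,-4.3],[0,0,0],1],[[0.2,0.4,-4.3],[0,0,0],1],[[0.2,0.4,-4.3],[0,0,0],1]]'

```text
clock: 2.48
position: [0.5347, -0.076, 0.2525]
ee_rot: [-1.516, -2.04, -0.534]
force: [-0.9, 0.3, 0.4]
width: 0.996
gripper_force: 0.0
```

Run:
```python
from h import *
from plan import *
a=take('wrist','w1');b=take('side','s1')
bb=cv2.resize(b['img'][165:305,185:325],(420,420),interpolation=3)
cv2.imwrite('pics/c1.png',cv2.resize(np.hstack([a['img'],bb]),(800,343))[:,:,::-1])
p,r,s=now();print(p,rel(*tab(1.55,.68),p,r))
# project predicted tab top corners/tip into the wrist image
M=np.array(a['mount']);
d,n=dn(.68);P=pin(1.55)
for nm,q in dict(topback=P+.097*d+.045*n,topfront=P+.115*d+.045*n,tip=P+.110*d-.0145*n,handle=np.array([-.055,.089])+.08*np.array([-np.cos(1.55),np.sin(1.55)])).items():
    for x in(-.008,.008):
        w=W(*q)+X*x;c=np.linalg.inv(M)@np.r_[r.inv().apply(w-p),1]
        print(nm,x,(a['fx']*c[0]/c[2]+a['cx']).round(),(a['fy']*c[1]/c[2]+a['cy']).round(),c[2].round(3))
```

```text
[ 0.53508159 -0.07612897  0.2530359 ] (array([-1.6 ,  4.61, -6.69]), array([ 0.1, -0.1,  0.2]))
topback -0.008 264.0 245.0 0.222
topback 0.008 287.0 245.0 0.222
topfront -0.008 264.0 221.0 0.217
topfront 0.008 287.0 221.0 0.217
tip -0.008 267.0 206.0 0.276
tip 0.008 285.0 206.0 0.276
handle -0.008 265.0 315.0 0.239
handle 0.008 286.0 315.0 0.239
```

View pics/c1.png

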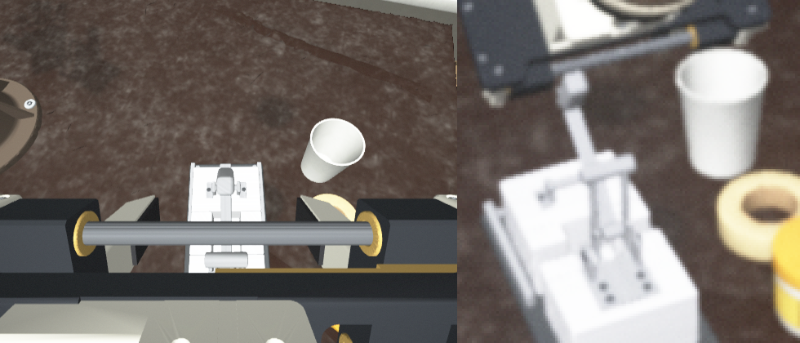

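The wrist half shows the tab at about (226,180), centred between the fingers in x, and the handle at (226,260). I'll take a closer crop to check the tab's fore-and-aft place.

Run:
```python
from h import *
a=np.load('pics/w1.npz')
cv2.imwrite('pics/c2.png',cv2.resize(a['img'][190:335,225:325],None,fx=4,fy=4,interpolation=3)[:,:,::-1])
print(a['depth'][196:262:3,277].round(3))
```

```text
[0.468 0.465 0.262 0.262 0.25  0.237 0.229 0.223 0.222 0.223 0.223 0.223
 0.224 0.224 0.225 0.269 0.271 0.271 0.272 0.274 0.274 0.275]
```

View pics/c2.png

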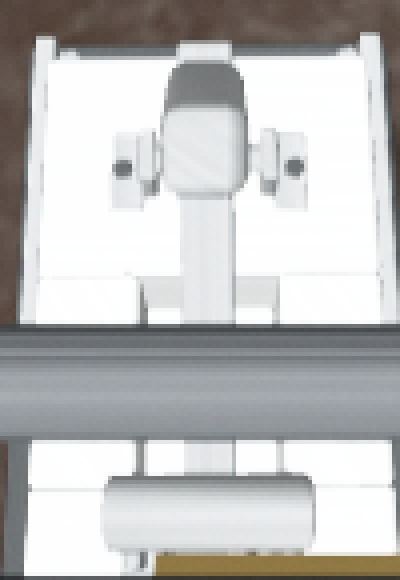

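The tab top spans crop (162–245,105–195), which is image rows 216–239. The prediction was rows 221–245, so the slope is nearer 0.65. The keeper lugs sit either side of the tab, and the handle is at (210,512).

Run:
```python
from plan import *
p,r,s=now()
d,n=dn(.65)
for off in(.06,.012):
    g,q=tab(1.55,.65,off);g=g+(W(*d)-W(0,0))*.0015
    print(rel(g,q,p,r))
```

```text
(array([-0.83,  2.1 , -2.93]), array([-1.6, -0.6,  0.2]))
(array([-1.68,  4.88, -6.75]), array([-1.6, -0.6,  0.2]))
```

Call:
jog_arm --rows '[[[-0.8,2.1,-2.9],[-1.6,-0.6,0],1],[[-1.2,3.5,-4.8],[-1.6,-0.6,0],0.7],[[-1.7,4.9,-6.7],[-1.6,-0.6,0],0.5],[[-1.7,4.9,-6.7],[-1.6,-0.6,0],0.5],[[-1.7,4.9,-6.7],[-1.6,-0.6,0],0],[[-1.7,4.9,-6.7],[-1.6,-0.6,0],0],[[-1.7,4.9,-6.7],[-1.6,-0.6,0],0],[[-1.7,4.9,-6.7],[-1.6,-0.6,0],0]]' --newtons 40

```text
clock: 3.58
position: [0.5176, -0.0277, 0.1843]
ee_rot: [-1.534, -2.062, -0.516]
force: [-0.1, -0.4, -0.2]
width: 0.29
gripper_force: 0.0
```

Run:
```python
from plan import *
p,r,s=now();print(p,s['force'].round(1),s['width'],s['gripper_force'],rel(*tab(1.55,.65),p,r))
p0,r0=tab(1.55,.65)
for a in [(1.8,.60),(2.05,.52),(2.3,.45),(2.3,.25),(2.3,.1),(2.3,-.06),(2.3,-.22),(2.1,-.235),(1.9,-.245),(1.75,-.25)]: print(a,*rel(*tab(*a),p0,r0))
```

```text
[ 0.51760955 -0.02772041  0.18430961] [-0.1 -0.4 -0.2] 0.29039500567537735 0.0 (array([ 0.08, -0.02, -0.05]), array([-0. , -0.1,  0.3]))
(1.8, 0.6) [-0.27  0.87 -0.36] [-2.7 -0.8  0. ]
(2.05, 0.52) [-0.58  1.9  -1.12] [-7.1 -2.2  0. ]
(2.3, 0.45) [-0.85  2.78 -1.97] [-11.   -3.4   0. ]
(2.3, 0.25) [-1.12  3.67 -3.89] [-21.9  -6.7   0. ]
(2.3, 0.1) [-1.25  4.09 -5.42] [-30.1  -9.2  -0. ]
(2.3, -0.06) [-1.31  4.29 -7.11] [-38.9 -11.9  -0. ]
(2.3, -0.22) [-1.29  4.23 -8.81] [-47.7 -14.6   0. ]
(2.1, -0.235) [-1.17  3.83 -8.78] [-48.5 -14.8   0. ]
(1.9, -0.245) [-1.04  3.4  -8.77] [-49. -15.  -0.]
(1.75, -0.25) [-0.94  3.07 -8.8 ] [-49.3 -15.1   0. ]
```

Call:
jog_arm --rows '[[[0,0,0],[0,0,0],0],[[0,0,0],[0,0,0],0],[[0,0,0],[0,0,0],0],[[0,0,0],[0,0,0],0],[[0,0,0],[0,0,0],0]]'

```text
clock: 4.2
position: [0.5176, -0.0275, 0.1842]
ee_rot: [-1.534, -2.063, -0.516]
force: [2.3, 0.2, -0.9]
width: 0.168
gripper_force: 40.0
```

Call:
jog_arm --rows '[[[-0.13,0.43,-0.15],[-1.3,-0.4,0],0],[[-0.27,0.87,-0.36],[-2.7,-0.8,0],0],[[-0.42,1.38,-0.7],[-4.9,-1.5,0],0],[[-0.58,1.9,-1.12],[-7.1,-2.2,0],0],[[-0.72,2.35,-1.52],[-9,-2.8,0],0],[[-0.85,2.78,-1.97],[-11,-3.4,0],0],[[-0.85,2.78,-1.97],[-11,-3.4,0],0]]'

```text
clock: 5.08
position: [0.5088, 0.0006, 0.1644]
ee_rot: [-1.644, -2.214, -0.375]
force: [3.2, -1.5, -2.6]
width: 0.176
gripper_force: 40.0
```

Run:
```python
from h import *
from plan import *
p,r,s=now();print(p,s['force'].round(1),s['ft_torque'].round(2),s['width'],rel(*tab(2.3,.45),p,r))
b=take('side','s2')
cv2.imwrite('pics/c3.png',cv2.resize(b['img'][165:305,185:325],(560,560),interpolation=3)[:,:,::-1])
```

```text
[0.50880332 0.00064179 0.16444936] [ 3.2 -1.5 -2.6] [-1.08 -0.9   0.13] 0.17565249939004174 (array([ 0.12, -0.08, -0.04]), array([0.1, 0.1, 0.2]))
```

View pics/c3.png

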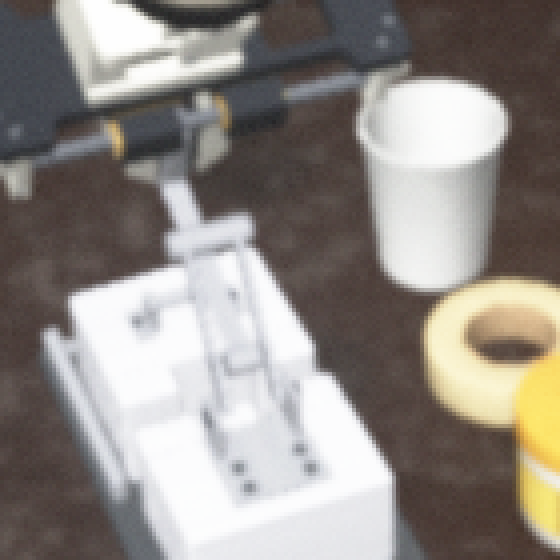

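The lever leans towards the keeper, at (215,240), and the tab is held at (190,120). The cup is well clear, so I lower the claw.

Call:
jog_arm --rows '[[[-0.14,0.46,-0.95],[-5.5,-1.7,0],0],[[-0.27,0.89,-1.92],[-10.9,-3.3,0],0],[[-0.34,1.11,-2.68],[-15,-4.6,0],0],[[-0.4,1.31,-3.45],[-19.1,-5.8,0],0],[[-0.43,1.42,-4.29],[-23.5,-7.1,0],0],[[-0.46,1.51,-5.14],[-27.9,-8.5,0],0],[[-0.46,1.51,-5.14],[-27.9,-8.5,0],0]]'

```text
clock: 6.0
position: [0.5035, 0.0175, 0.1123]
ee_rot: [1.841, 2.487, -0.053]
force: [3.5, 3.0, -5.7]
width: 0.172
gripper_force: 40.0
```

Run:
```python
from plan import *
p,r,s=now();print(p,s['force'].round(1),s['ft_torque'].round(2),s['width'],rel(*tab(2.3,-.06),p,r))
```

```text
[0.50345461 0.01746974 0.11233308] [ 3.5  3.  -5.7] [ 1.38 -0.45  0.32] 0.17216242636140877 (array([ 0.19, -0.25,  0.04]), array([-0.1, -0. ,  0. ]))
```

Call:
jog_arm --rows '[[[0.0,-0.01,-0.4],[-2.2,-0.7,0],0],[[0.01,-0.03,-0.85],[-4.4,-1.3,0],0],[[0.01,-0.05,-1.3],[-6.6,-2,0],0],[[0.02,-0.06,-1.7],[-8.8,-2.7,0],0],[[0.02,-0.06,-1.7],[-8.8,-2.7,0],0]]'

```text
clock: 6.62
position: [0.504, 0.0161, 0.0956]
ee_rot: [1.763, 2.378, -0.191]
force: [0.8, 5.6, -3.6]
width: 0.173
gripper_force: 40.0
```

Run:
```python
from h import *
from plan import *
p,r,s=now();print(p,s['force'].round(1),s['ft_torque'].round(2),s['width'],rel(*tab(2.3,-.22),p,r))
a=take('wrist','w3');b=take('side','s3')
bb=cv2.resize(b['img'][175:295,185:305],(420,420),interpolation=3)
aa=cv2.resize(a['img'][180:320,200:350],(450,420),interpolation=3)
cv2.imwrite('pics/c4.png',cv2.resize(np.hstack([aa,bb]),(798,385))[:,:,::-1])
```

```text
[0.5039699  0.01612587 0.09561293] [ 0.8  5.6 -3.6] [ 1.68 -0.02  0.36] 0.17263038901302064 (array([ 0.16, -0.17,  0.01]), array([-0.2,  0. ,  0.1]))
```

View pics/c4.png

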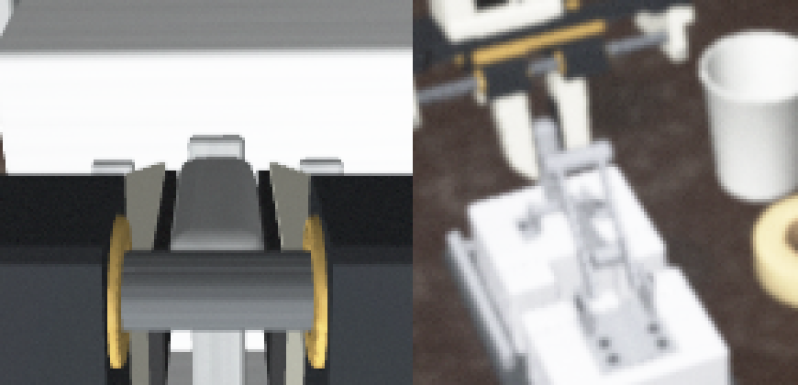

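The prong is seen going down beyond the keeper lugs, at (215,148), with the strap between them. Now I pull back.

Call:
jog_arm --rows '[[[0.07,-0.22,0],[-0.3,-0.1,0],0],[[0.13,-0.43,0],[-0.8,-0.2,0],0],[[0.19,-0.63,0],[-1.1,-0.3,0],0],[[0.25,-0.83,0],[-1.3,-0.4,0],0],[[0.31,-1,0],[-1.6,-0.5,0],0],[[0.31,-1,0],[-1.6,-0.5,0],0]]'

```text
clock: 7.48
position: [0.5069, 0.0076, 0.0962]
ee_rot: [1.75, 2.358, -0.211]
force: [-5.3, 12.5, 3.7]
width: 0.169
gripper_force: 40.0
```

Call:
jog_arm --rows '[[[0.06,-0.2,0],[0,0,0],0],[[0.06,-0.2,0],[0,0,0],0],[[0.06,-0.2,0],[0,0,0],0]]'

```text
clock: 7.85
position: [0.5074, 0.0063, 0.0964]
ee_rot: [1.75, 2.359, -0.21]
force: [-7.1, 14.7, 8.2]
width: 0.172
gripper_force: 40.0
```

Run:
```python
from plan import *
p,r,s=now();print(p,s['force'].round(1),s['ft_torque'].round(2),s['width'],rel(*tab(1.75,-.25),p,r))
```

```text
[0.50736767 0.00628298 0.09637102] [-7.1 14.7  8.2] [3.41 1.6  0.07] 0.1715879163121381 (array([ 0.17, -0.35, -0.06]), array([-0.4,  0.1,  0.1]))
```

Call:
jog_arm --rows '[[[0,0.1,0],[0,0,0],0.4],[[0,0.1,0],[0,0,0],0.4],[[0,0.1,0],[0,0,0],0.4],[[0,0.1,0],[0,0,0],0.4]]'

```text
clock: 8.35
position: [0.5082, 0.0033, 0.096]
ee_rot: [1.75, 2.353, -0.216]
force: [-0.1, 0.4, -0.5]
width: 0.403
gripper_force: 0.0
```

Call:
jog_arm --rows '[[[-0.3,0.9,3.5],[0,0,0],0.5],[[-0.6,1.8,7],[0,0,0],0.5],[[-0.8,2.6,10.5],[0,0,0],0.5],[[-0.8,2.6,14],[0,0,0],0],[[-0.8,2.6,14],[0,0,0],0]]'

```text
clock: 8.98
position: [0.5016, 0.0303, 0.2385]
ee_rot: [1.748, 2.351, -0.21]
force: [0.7, -0.5, -0.4]
width: 0.331
gripper_force: 0.0
```

Run:
```python
from h import *
from plan import *
p,r,s=now();print(s['clock'],p,s['force'].round(1),s['width'],s['joints'].round(2))
t=take('top','t4');b=take('side','s4');w=take('wrist','w4')
f=lambda i,a,b,c,d:cv2.resize(i['img'][a:b,c:d],(400,300),interpolation=3)
cv2.imwrite('pics/c5.png',np.vstack([np.hstack([f(t,225,309,280,392),f(b,190,280,195,315)]),np.hstack([f(w,180,345,170,390),f(w,0,420,0,560)])])[:,:,::-1])
P=[];Q=np.r_[C,0]
for v in range(238,285):
    for u in range(290,372):
        q=pt(t,u,v)-Q;m=np.array([X@q,Y@q,q[2]-.001])
        if abs(m[0])<.022 and .084<m[2]<.2:P.append(m)
P=np.array(P)
for y0 in np.arange(-.09,.09,.006):
    k=P[(abs(P[:,1]-y0)<.003)]
    if len(k):print(y0.round(3),len(k),np.percentile(k[:,2],[10,50,95]).round(4))
```

```text
8.975 [0.50160316 0.03029942 0.23854027] [ 0.7 -0.5 -0.4] 0.33118453519308927 [-0.06  0.24 -0.35  1.88  0.37  1.09 -0.29]
-0.066 1 [0.0926 0.0926 0.0926]
-0.06 17 [0.0919 0.0937 0.1047]
-0.054 56 [0.0933 0.1141 0.1188]
-0.048 47 [0.0943 0.1147 0.126 ]
-0.042 9 [0.0906 0.1381 0.153 ]
-0.036 62 [0.1684 0.171  0.1732]
-0.03 94 [0.1071 0.1716 0.1742]
-0.024 55 [0.1043 0.1667 0.1716]
-0.018 19 [0.1015 0.1027 0.1064]
-0.012 20 [0.1005 0.1022 0.1037]
-0.006 20 [0.0983 0.1001 0.1018]
0.0 19 [0.0975 0.0986 0.1013]
0.006 19 [0.0961 0.0977 0.0995]
0.012 20 [0.0931 0.0957 0.0977]
0.018 19 [0.0925 0.094  0.096 ]
0.024 18 [0.0903 0.0922 0.096 ]
0.03 19 [0.0887 0.0906 0.0939]
0.036 18 [0.0871 0.0891 0.0926]
0.042 19 [0.0862 0.0888 0.0942]
0.048 28 [0.0847 0.0996 0.1138]
0.054 31 [0.0907 0.1246 0.1298]
0.06 26 [0.1255 0.1274 0.1296]
0.066 18 [0.1241 0.1263 0.1286]
```

View pics/c5.png

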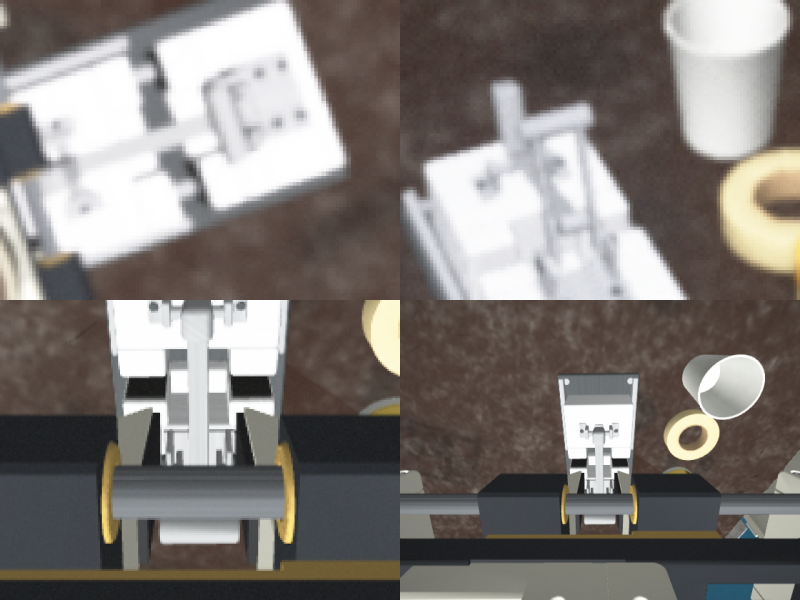

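The lever is up at about 1.88, and the strap slopes down at about −0.26 and rests on the bar. The tab is at (600,440) in the lower-right frame, between the lugs. That is short of taut (1.75), so I'll grip the tab again and pull harder.

Call:
jog_arm --rows '[[[0,0,0],[0,0,0],0.5],[[0,0,-4],[0,0,0],0.5],[[0.2,-0.7,-7],[0,0,0],0.5],[[0.5,-1.7,-10.5],[0,0,0],0.5],[[0.8,-2.5,-14],[0,0,0],0.4],[[0.8,-2.5,-14],[0,0,0],0],[[0.8,-2.5,-14],[0,0,0],0],[[0.8,-2.5,-14],[0,0,0],0]]' --newtons 55

```text
clock: 10.12
position: [0.5077, 0.0052, 0.097]
ee_rot: [1.749, 2.354, -0.216]
force: [-4.3, 0.2, -1.0]
width: 0.173
gripper_force: 55.0
```

Call:
jog_arm --rows '[[[0,0,0],[0,0,0],0],[[0,0,0],[0,0,0],0],[[0,0,0],[0,0,0],0]]'

```text
clock: 10.5
position: [0.5078, 0.0052, 0.0968]
ee_rot: [1.749, 2.354, -0.216]
force: [-5.6, 0.6, 4.1]
width: 0.169
gripper_force: 55.0
```

Call:
jog_arm --rows '[[[0.06,-0.2,0],[0,0,0],0],[[0.12,-0.4,0],[0,0,0],0],[[0.12,-0.4,0],[0,0,0],0]]'

```text
clock: 10.88
position: [0.5084, 0.004, 0.097]
ee_rot: [1.747, 2.358, -0.212]
force: [-12.7, 9.5, 12.3]
width: 0.174
gripper_force: 55.0
```

Call:
jog_arm --rows '[[[0.06,-0.2,0],[0,0,0],0],[[0.06,-0.2,0],[0,0,0],0],[[0.06,-0.2,0],[0,0,0],0]]'

```text
clock: 11.25
position: [0.5088, 0.0028, 0.097]
ee_rot: [1.747, 2.359, -0.211]
force: [-13.8, 14.1, 13.9]
width: 0.176
gripper_force: 55.0
```

Call:
jog_arm --rows '[[[-0.15,-0.05,0.15],[0,0,0],0],[[-0.09,-0.25,0.15],[0,0,0],0],[[-0.03,-0.45,0.15],[0,0,0],0],[[-0.03,-0.45,0.15],[0,0,0],0]]'

```text
clock: 11.75
position: [0.5089, 0.0006, 0.0976]
ee_rot: [1.745, 2.362, -0.207]
force: [-9.5, 19.2, 0.6]
width: 0.171
gripper_force: 55.0
```

Call:
jog_arm --rows '[[[0.06,-0.2,0],[0,0,0],0],[[0.06,-0.2,0],[0,0,0],0],[[0.06,-0.2,0],[0,0,0],0]]'

```text
clock: 12.12
position: [0.5093, -0.0007, 0.0976]
ee_rot: [1.745, 2.363, -0.206]
force: [-12.0, 21.0, 3.3]
width: 0.176
gripper_force: 55.0
```

Call:
jog_arm --rows '[[[0,0,0],[0,0,0],0.4],[[0,0,0],[0,0,0],0.4],[[0,0,0],[0,0,0],0.4],[[-0.3,0.9,3.5],[0,0,0],0.4],[[-0.6,1.8,7],[0,0,0],0.4],[[-0.6,2,10.5],[0,0,0],0],[[-0.6,2,14],[0,0,0],0],[[-0.6,2,14],[0,0,0],0]]'

```text
clock: 13.12
position: [0.506, 0.0124, 0.2403]
ee_rot: [1.749, 2.35, -0.21]
force: [0.2, -0.0, -0.4]
width: 0.124
gripper_force: 0.0
```

```bash
cat > prof.py <<'E'
from h import *
from plan import *
import sys
p,r,s=now();print(s['clock'],p,s['force'].round(1),s['width'],s['joints'].round(2))
t=take('top',sys.argv[1])
P=[];Q=np.r_[C,0]
for v in range(238,285):
    for u in range(290,372):
        q=pt(t,u,v)-Q;m=np.array([X@q,Y@q,q[2]-.001])
        if abs(m[0])<.022 and .084<m[2]<.2:P.append(m)
P=np.array(P)
h=P[(P[:,1]<-.01)&(P[:,2]>.13)];print('handle',h[h[:,2]>h[:,2].max()-.01].mean(0),len(h))
k=P[(P[:,1]>-.018)&(P[:,1]<.042)&(abs(P[:,0])<.008)&(P[:,2]<.13)]
print('strap slope, z at .042',(c:=np.polyfit(k[:,1],k[:,2],1)),np.polyval(c,.042))
k=P[(P[:,1]>.045)&(P[:,2]>.118)&(P[:,2]<.14)];print('tab',k.mean(0),k[:,1].min(),k[:,1].max())
E
python3 prof.py t5
python3 - <<'E'
from h import *
from plan import *
# keeper lug bottoms: compare t0 / t5 sliding half edge by depth: rows of half top
for f in('top0','t4','t5'):
    t=np.load(f'pics/{f}.npz');out=[]
    for xm in(.03,.035,.04,-.03,-.035,-.04):
        ys=np.arange(-.02,.03,.0005);z=[]
        R_=cv2.Rodrigues(np.array(t['rvec'],float))[0]
        for y in ys:
            c=R_@(W(y,.067)+X*xm)+np.ravel(t['tvec']);u=t['fx']*c[0]/c[2]+t['cx'];v=t['fy']*c[1]/c[2]+t['cy']
            z.append(cv2.remap(t['img'].mean(2).astype(np.float32),np.float32([[u]]),np.float32([[v]]),1)[0,0])
        z=np.array(z);g=np.diff(cv2.GaussianBlur(z[None],(0,0),3)[0]);out.append((ys[g.argmin()]*1e3,ys[g.argmax()]*1e3))
    print(f,np.round(out,1).tolist())
E
```

```text
13.125 [0.50598246 0.01244512 0.24030352] [ 0.2 -0.  -0.4] 0.12353546744877018 [-0.03  0.24 -0.35  1.87  0.37  1.09 -0.26]
handle [ 0.00069952 -0.03351505  0.17167722] 177
strap slope, z at .042 [-0.2705484   0.09912163] 0.08775859651873759
top0 [[11.5, -6.0], [12.5, -17.5], [12.0, -17.0], [12.0, -17.5], [12.5, -17.5], [13.0, -6.5]]
t4 [[12.0, -6.0], [12.5, -17.5], [12.5, -17.5], [12.5, -17.5], [12.5, -17.5], [11.5, -6.5]]
t5 [[12.5, -6.0], [14.0, -17.5], [13.5, -17.5], [12.5, -17.5], [27.5, -17.5], [27.5, -7.0]]prof.py:15: RuntimeWarning: Mean of empty slice.
  k=P[(P[:,1]>.045)&(P[:,2]>.118)&(P[:,2]<.14)];print('tab',k.mean(0),k[:,1].min(),k[:,1].max())
  ret = um.true_divide(
Traceback (most recent call last):
  File "prof.py", line 15, in <module>
    k=P[(P[:,1]>.045)&(P[:,2]>.118)&(P[:,2]<.14)];print('tab',k.mean(0),k[:,1].min(),k[:,1].max())
                                                                        ~~~~~~~~~~^^
ValueError: zero-size array to reduction operation minimum which has no identity
```

The pull reached about 24 N with the lever at roughly 1.84, and the strap rests on the bar. Allowing for measuring error that counts as taut, so I plan the lever push.

```bash
cat > push.py <<'E'
from plan import *
def hp(th,pen=0.,k=.54):
    ph=-k*th;d,n=dn(ph);h=np.array([-.055,.089])+.08*np.array([-np.cos(th),np.sin(th)])
    return W(*(h+(.007-pen)*n)),R.from_rotvec(X*ph)*R0
E
python3 - <<'E'
from push import *
p,r,s=now()
print(rel(*hp(1.84,-.035),p,r),rel(*hp(1.84,-.005),p,r))
p0,r0=hp(1.84,-.005)
for th in np.arange(1.8,-.15,-.15): print(round(th,2),*rel(*hp(th,.004),p0,r0))
E
```

```text
(array([ 1.83, -5.61, -4.96]), array([-40.9, -12.1,   0.1])) (array([ 2.57, -8.01, -6.59]), array([-40.9, -12.1,   0.1]))
1.8 [ 0.31 -1.02 -0.41] [1.2 0.4 0. ]
1.65 [ 0.66 -2.17 -0.2 ] [5.6 1.7 0. ]
1.5 [ 1.02 -3.33 -0.18] [10.1  3.1 -0. ]
1.35 [ 1.37 -4.48 -0.34] [14.5  4.4  0. ]
1.2 [ 1.71 -5.6  -0.67] [18.9  5.8 -0. ]
1.05 [ 2.03 -6.65 -1.17] [23.4  7.1 -0. ]
0.9 [ 2.33 -7.62 -1.83] [27.8  8.5  0. ]
0.75 [ 2.59 -8.48 -2.64] [32.3  9.9 -0. ]
0.6 [ 2.82 -9.22 -3.57] [36.7 11.2 -0. ]
0.45 [ 3.   -9.82 -4.6 ] [41.1 12.6  0. ]
0.3 [  3.14 -10.26  -5.71] [45.6 13.9  0. ]
0.15 [  3.22 -10.54  -6.87] [50.  15.3 -0. ]
0.0 [  3.26 -10.65  -8.07] [54.4 16.6  0. ]
```

Call:
jog_arm --rows '[[[0.5,-1.5,0],[-10,-3,0],0],[[1,-3,0],[-20,-6,0],0],[[1.5,-4.5,-1],[-30,-9,0],0],[[1.8,-5.6,-3],[-40.9,-12.1,0],0],[[1.8,-5.6,-5],[-40.9,-12.1,0],0],[[1.8,-5.6,-5],[-40.9,-12.1,0],0],[[1.8,-5.6,-5],[-40.9,-12.1,0],0]]'

```text
clock: 14.05
position: [0.5224, -0.0441, 0.188]
ee_rot: [1.337, 1.801, -0.726]
force: [-0.3, -0.8, -0.5]
width: 0.007
gripper_force: 0.0
```

Run:
```python
from push import *
from h import *
p,r,s=now();print(s['clock'],p,s['joints'].round(2),s['force'].round(1),s['width'])
print(rel(*hp(1.84,-.035),p,r),rel(*hp(1.84,-.005),p,r))
b=take('side','s6');w=take('wrist','w6')
cv2.imwrite('pics/c6.png',np.hstack([cv2.resize(b['img'][160:300,185:325],(400,400),interpolation=3),cv2.resize(w['img'],(400,400))])[:,:,::-1])
```

```text
14.05 [ 0.52241292 -0.04414685  0.18797681] [-0.45  0.53 -0.24  2.06  1.04  1.35 -1.08] [-0.3 -0.8 -0.5] 0.006748848080179159
(array([0.1 , 0.02, 0.11]), array([-0. , -0.1,  0.2])) (array([ 0.83, -2.39, -1.53]), array([-0. , -0.1,  0.2]))
```

View pics/c6.png

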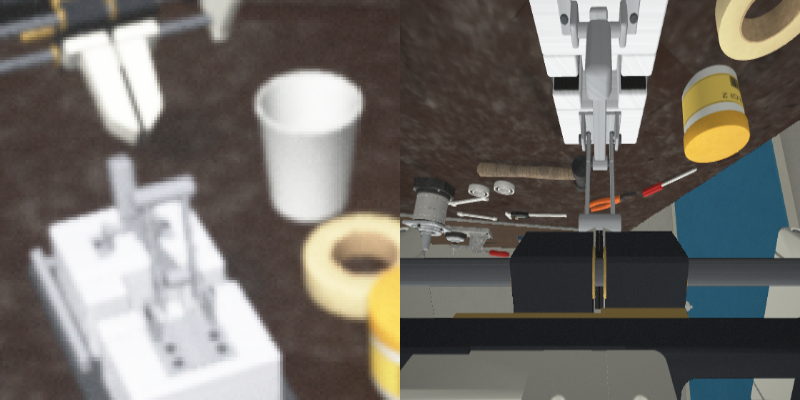

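The closed fingers at (120,110) point at the handle at (150,190), and the claw lies on the keeper. In the wrist view the handle at (600,222) is in line with the fingers. I start pushing.

Call:
jog_arm --rows '[[[0.8,-2.4,-1.5],[0,0,0],0],[[1.1,-3.3,-1.9],[1,0.3,0],0],[[1.3,-3.9,-1.8],[3,1,0],0],[[1.5,-4.5,-1.7],[5.6,1.7,0],0],[[1.65,-5.1,-1.7],[7.8,2.4,0],0],[[1.85,-5.7,-1.7],[10,3.1,0],0]]'

```text
clock: 14.9
position: [0.5414, -0.1013, 0.1739]
ee_rot: [1.443, 1.941, -0.619]
force: [-6.3, 4.9, 15.0]
width: 0.001
gripper_force: 7.5
```

```bash
python3 - <<'E'
from push import *
p,r,s=now();print(s['clock'],p,s['force'].round(1))
print(rel(*hp(1.5,0),p,r),rel(*hp(1.55,0),p,r))
E
python3 prof.py t7 2>&1 | grep -v Err
```

```text
14.9 [ 0.54143562 -0.10125632  0.17390607] [-6.3  4.9 15. ]
(array([-0.14,  0.27, -0.03]), array([0.1, 0.1, 0.2])) (array([-0.26,  0.66, -0.02]), array([-1.4, -0.4,  0.2]))
14.9 [ 0.54143562 -0.10125632  0.17390607] [-6.3  4.9 15. ] 0.0014434850221536667 [-0.25  0.45 -0.24  2.07  1.04  1.14 -0.89]
handle [ 0.00198118 -0.05181006  0.19501288] 218
Traceback (most recent call last):
  File "prof.py", line 14, in <module>
    print('strap slope, z at .042',(c:=np.polyfit(k[:,1],k[:,2],1)),np.polyval(c,.042))
                                       ~~~~~~~~~~^^^^^^^^^^^^^^^^^
```

Run:
```python
from h import *
b=take('side','s7');w=take('wrist','w7')
cv2.imwrite('pics/c7.png',np.hstack([cv2.resize(b['img'][170:290,190:310],(400,400),interpolation=3),cv2.resize(w['img'][0:260,160:400],(400,400),interpolation=3)])[:,:,::-1])
```

```text
(no output)
```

View pics/c7.png

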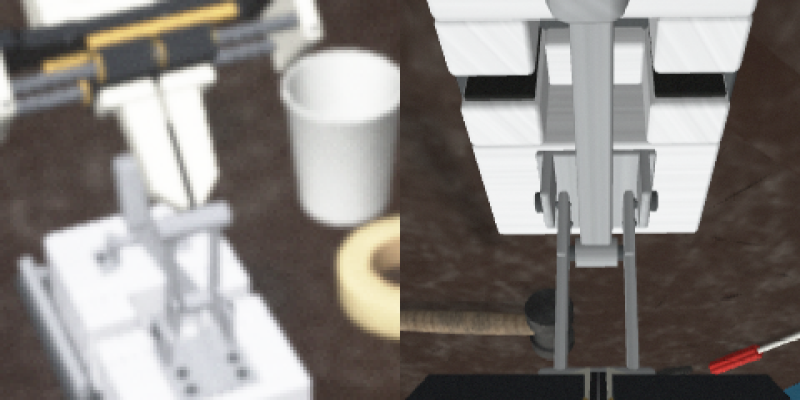

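The lever is about upright, with its handle at (195,215) under the fingertips at (190,200), and the claw is still down at the keeper. The contact is near the bar's top, so I'll push more along the arc, with a flatter tool and less downward load.

```bash
cat >> push.py <<'E'
def hq(th,pen,k=.66,bz=.0015):
    p,r=hp(th,0,k);t=W(-np.sin(th),-np.cos(th))-W(0,0)
    return p+t*pen+[0,0,bz],r
E
python3 - <<'E'
from push import *
p,r,s=now();p0=np.array([.5409,-.1011,.171])
for th in (1.5,1.4,1.3,1.2,1.1,1.,.9,.8,.7,.6,.5,.4,.3,.2,.1,0): print(round(th,2),*rel(*hq(th,.004),p0,r))
E
```

```text
1.5 [ 0.01 -0.05  0.29] [-9.8 -2.9  0.3]
1.4 [ 0.25 -0.83  0.19] [-6.2 -1.8  0.3]
1.3 [ 0.48 -1.6   0.01] [-2.5 -0.7  0.3]
1.2 [ 0.71 -2.34 -0.25] [1.1 0.4 0.3]
1.1 [ 0.93 -3.06 -0.58] [4.7 1.5 0.3]
1.0 [ 1.13 -3.73 -0.98] [8.3 2.6 0.3]
0.9 [ 1.33 -4.37 -1.45] [11.9  3.7  0.3]
0.8 [ 1.51 -4.96 -1.99] [15.5  4.8  0.3]
0.7 [ 1.67 -5.49 -2.58] [19.2  5.9  0.3]
0.6 [ 1.82 -5.96 -3.22] [22.8  7.   0.3]
0.5 [ 1.94 -6.37 -3.9 ] [26.4  8.1  0.3]
0.4 [ 2.04 -6.71 -4.63] [30.   9.2  0.3]
0.3 [ 2.13 -6.98 -5.38] [33.6 10.3  0.3]
0.2 [ 2.19 -7.18 -6.16] [37.3 11.4  0.3]
0.1 [ 2.22 -7.3  -6.95] [40.9 12.5  0.3]
0 [ 2.24 -7.34 -7.75] [44.5 13.6  0.3]
```

Call:
jog_arm --rows '[[[0,0,0.25],[-3,-1,0],0],[[0.12,-0.4,0.25],[-4,-1.2,0],0],[[0.25,-0.83,0.2],[-4,-1.2,0],0],[[0.37,-1.2,0.1],[-3,-1,0],0],[[0.48,-1.6,0],[-2,-0.6,0],0],[[0.6,-2,-0.1],[0,0,0],0],[[0.71,-2.34,-0.25],[1.1,0.3,0],0]]'

```text
clock: 15.92
position: [0.5486, -0.1239, 0.17]
ee_rot: [1.454, 1.958, -0.605]
force: [-3.6, 4.3, 9.5]
width: 0.003
gripper_force: 5.0
```

Run:
```python
from push import *
from h import *
p,r,s=now();print(s['clock'],p,s['force'].round(1),rel(*hq(1.2,0),p,r))
t=take('top','t8');b=take('side','s8')
cv2.imwrite('pics/c8.png',np.hstack([cv2.resize(t['img'][215:315,270:390],(480,400),interpolation=3),cv2.resize(b['img'][180:300,190:280],(300,400),interpolation=3)])[:,:,::-1])
```

```text
15.925 [ 0.5485617  -0.12391181  0.17002742] [-3.6  4.3  9.5] (array([-0.17,  0.3 , -0.  ]), array([-0.1,  0. ,  0.2]))
```

View pics/c8.png

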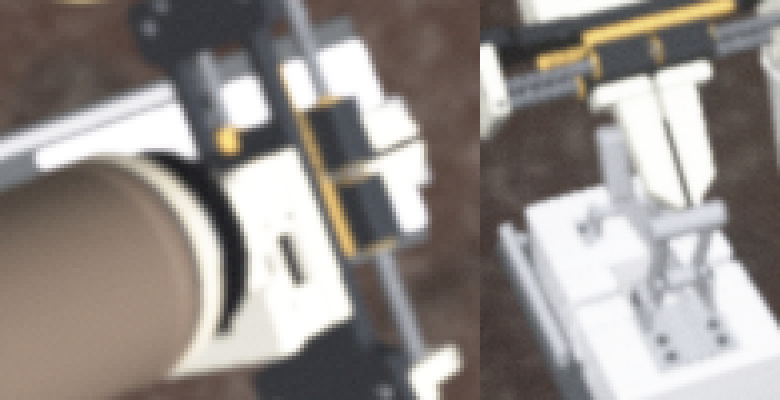

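The lever follows: the handle at (690,215) is in front of the fingertips, and the tab stays at the same image position, so the claw is still hooked. I had a limit of ten pictures and have now gone over it (12 views), so from here I work by numbers only.

Call:
jog_arm --rows '[[[0.22,-0.72,-0.33],[3.6,1.1,0],0],[[0.42,-1.39,-0.73],[7.2,2.2,0],0],[[0.62,-2.03,-1.2],[10.8,3.3,0],0],[[0.8,-2.62,-1.74],[14.4,4.4,0],0],[[0.96,-3.15,-2.33],[18.1,5.5,0],0]]'

```text
clock: 16.65
position: [0.5587, -0.1555, 0.1467]
ee_rot: [1.636, 2.207, -0.381]
force: [-2.1, 2.7, 3.0]
width: 0.004
gripper_force: 2.3
```

Run:
```python
from push import *
p,r,s=now();print(s['clock'],p,s['force'].round(1),rel(*hq(.7,0),p,r))
```

```text
16.65 [ 0.55869207 -0.15547586  0.14674164] [-2.1  2.7  3. ] (array([-0.18,  0.19,  0.16]), array([-0.2,  0. ,  0.1]))
```

```bash
cat > claw.py <<'E'
from h import *
from plan import *
import sys
def ana(f):
    b=np.load(f'pics/{f}.npz');Q=np.r_[C,0]
    R_=cv2.Rodrigues(np.array(b['rvec'],float))[0];v,u=np.mgrid[150:330,160:340];Z=b['depth'][150:330,160:340]
    c=np.stack([(u-b['cx'])/b['fx']*Z,(v-b['cy'])/b['fy']*Z,Z],-1)-np.ravel(b['tvec']);w=c@R_-Q
    M=np.stack([w@X,w@Y,w[...,2]],-1)
    k=M[(abs(M[...,0])<.012)&(M[...,1]>.0)&(M[...,1]<.1)&(M[...,2]>.1)&(M[...,2]<.14)]
    print(f,'tab',len(k),k.mean(0).round(4) if len(k) else '',np.percentile(k[:,2],95).round(4) if len(k) else '')
    k=M[(abs(M[...,0])<.045)&(abs(M[...,0])>.028)&(M[...,1]>-.03)&(M[...,1]<.11)&(abs(M[...,2]-.067)<.006)]
    print('   gap hist',np.histogram(k[:,1],bins=np.arange(-.03,.11,.005))[0])
for f in sys.argv[1:]:
    if f.startswith('N'): take('side',f)
    ana(f)
E
python3 claw.py s4 s6 s7 s8 N9
```

```text
s4 tab 129 [-0.0022  0.0539  0.1175] 0.1291
   gap hist [31  5  0  0  4 45 30 22 25 25 22 24 20 27 19 23 17 23 22 25 24 17 13  2
  0  0  0  0]
s6 tab 132 [-0.0021  0.0533  0.1175] 0.1282
   gap hist [30  6  0  0  2 50 22 24 22 22 24 23 21 26 20 22 21 23 22 25 26 13 10  3
  0  0  0  0]
s7 tab 140 [-0.0024  0.0438  0.116 ] 0.1299
   gap hist [26  5  0 15 40 26 20 21 31 22 21 26 26 23 19 17 14 11 14 14 13  9  1  0
  0  0  0  0]
s8 tab 146 [-0.0018  0.0388  0.117 ] 0.1299
   gap hist [24  8  8 49 18 16 20 24 13 16 16 17 16 12 20 11 13 17 12 14  9  2  0  0
  0  0  0  0]
N9 tab 44 [-0.0043  0.029   0.1091] 0.1241
   gap hist [15  7 26 16 17 13 16 17 16 14 18 15 13 15 16 15 11 14 14  6  0  0  0  0
  0  0  0  0]
```

The sliding half is being drawn in and the claw is holding. Carrying on down.

Call:
jog_arm --rows '[[[0.15,-0.47,-0.64],[3.6,1.1,0],0],[[0.27,-0.88,-1.32],[7.2,2.2,0],0],[[0.37,-1.22,-2.05],[10.8,3.3,0],0],[[0.46,-1.49,-2.8],[14.4,4.4,0],0],[[0.52,-1.69,-3.58],[18.1,5.5,0],0],[[0.55,-1.81,-4.37],[21.7,6.6,0],0]]'

```text
clock: 17.45
position: [0.5629, -0.1741, 0.1017]
ee_rot: [1.84, 2.484, -0.062]
force: [-0.6, -0.5, -0.8]
width: -0.001
gripper_force: 0.0
```

Call:
jog_arm --rows '[[[0.02,-0.05,-0.5],[3,0.9,0],0],[[0.02,-0.05,-0.9],[3,0.9,0],0],[[0.02,-0.05,-0.9],[3,0.9,0],0]]'

```text
clock: 17.82
position: [0.5633, -0.175, 0.0966]
ee_rot: [1.865, 2.516, -0.015]
force: [-14.7, 1.0, 40.0]
width: 0.003
gripper_force: 20.1
```

```bash
python3 - <<'E'
from push import *
p,r,s=now();q=p-np.r_[C,0];print(s['clock'],p,'mould',q@X,q@Y,q[2],s['force'].round(1),rel(*hq(0,0),p,r))
E
python3 claw.py N10
```

```text
17.825 [ 0.56325062 -0.17501335  0.09656977] mould -0.00016845919128231153 -0.1354841052622959 0.09656977111293448 [-14.7   1.   40. ] (array([0.  , 0.05, 0.09]), array([0.8, 0.1, 0.1]))
N10 tab 0  
   gap hist [4 0 0 0 0 0 0 0 0 0 0 0 0 0 0 0 0 1 4 9 2 0 0 0 0 0 0 0]
```

It went over centre and stopped at its home height with 40 N. I lift off and check.

Call:
jog_arm --rows '[[[0,0,3],[0,0,0],0],[[0,-3,8],[0,0,0],0],[[0,-9,12],[0,0,0],0],[[0,-15,16],[0,0,0],0],[[0,-21,20],[0,0,0],0],[[0,-26,20],[0,0,0],0],[[0,-26,20],[0,0,0],0],[[0,-26,20],[0,0,0],0]]'

```text
clock: 18.88
position: [0.5626, -0.4347, 0.292]
ee_rot: [1.868, 2.518, -0.013]
force: [-0.9, -0.6, -0.6]
width: 0.0
gripper_force: 0.0
```

```bash
python3 claw.py N11
python3 - <<'E'
from h import *
from plan import *
t=take('top','t11');Q=np.r_[C,0];P=[]
for v in range(230,300):
    for u in range(285,380):
        q=pt(t,u,v)-Q;m=[X@q,Y@q,q[2]-.001]
        if abs(m[0])<.02 and m[2]>.08: P.append(m)
P=np.array(P)
for y0 in np.arange(-.15,.07,.01):
    k=P[abs(P[:,1]-y0)<.005]
    if len(k):print(y0.round(3),len(k),np.percentile(k[:,2],[50,95]).round(4))
a=np.load('pics/top0.npz')
for n,(u,v) in dict(cup=(243,205),tape=(276,194),tub=(341,178)).items(): print(n,abs(t['img'][v-22:v+22,u-22:u+22].astype(int)-a['img'][v-22:v+22,u-22:u+22]).mean())
print(arm.observe()['force'],arm.observe()['clock'])
E
```

```text
N11 tab 0  
   gap hist [ 0  0  0  0  0  0  0  0  0  1  0  2  4  4  5  6  8  8 10  5  2  0  0  0
  0  0  0  0]
-0.13 6 [0.0932 0.0949]
-0.12 14 [0.0943 0.0962]
-0.11 24 [0.0944 0.0961]
-0.1 21 [0.0945 0.0959]
-0.09 24 [0.0946 0.0957]
-0.08 43 [0.093 0.097]
-0.07 69 [0.0901 0.0966]
-0.06 66 [0.0897 0.0974]
-0.05 58 [0.0885 0.0955]
-0.04 40 [0.0864 0.0952]
-0.03 30 [0.0858 0.0883]
-0.02 30 [0.0857 0.0876]
-0.01 29 [0.0868 0.0885]
0.0 30 [0.0864 0.088 ]
0.01 30 [0.0866 0.0884]
0.02 31 [0.0865 0.1288]
0.03 89 [0.1238 0.1306]
0.04 50 [0.1136 0.1301]
cup 0.6859504132231405
tape 0.9474862258953168
tub 0.8629476584022039
[1.06942868 0.12184379 1.22421431] 18.975
```

```bash
python3 -c "
from cell import arm
print(arm.sign_off())"
```

```text
the job is handed in; nothing more can be done
None
```

The mould is latched shut and handed in (verdict not shown): the last depth readings show the lever flat, the claw level with its tab at the keeper, and the cup, tape roll and tub unmoved; I viewed 12 pictures, two over the limit of 10.

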